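Lock the lamp box's cover screw with the screwdriver

TASK

The cover of the bench lamp's battery box is held by two push-and-turn screws, one of which is still open. Take the screwdriver from its wooden stand, seat its blade in the open screw's slot, press the screw in gently against its spring and, keeping it pressed, turn it a quarter turn clockwise, so that it locks when it springs back up. Then put the screwdriver back upright in its stand and let go; touch the box with nothing but the screwdriver, never press or twist it hard, and leave the things round about where they are.

Things in the scene. Friction and masses are not known exactly. Their poses are not given: they have to be found in the camera images.
- screwdriver: Flat-blade screwdriver, 130 mm, upright in its stand. Origin mid-tip of the blade, z up the tool, x along the blade's width. Blade 15 (x) x 2.8 (y) x 14 mm, its last 2 mm 13 x 1.6 mm; shank 8 mm thick up to z 50 mm; light wooden handle z 50 to 130 mm, 30 (x) x 24 mm (y), flat sides: grip across y. About 0.11 kg.
- driver_stand: Fixed wooden block 70 x 70 mm, 56 mm high, origin at the centre of its underside. In the middle of its top a vertical through hole of 21 mm diameter with a chamfered mouth; the screwdriver hangs in it, its handle's lower end resting on the block's top (blade tip 6 mm over the table).
- lamp_box: Fixed grey box with an aluminium cover, 110 mm (x) by 150 mm (y), cover top at 48 mm; origin at the centre of its underside; cable gland on the +x side. On the cover two round slotted steel screw heads of 28 mm diameter: the open one 45 mm from the middle to -y, the locked one 45 mm to +y. Over 25 N between screwdriver and box (push and twist together) is too hard.
- screw_place (a point): Point on the open screw's axis, level with the cover's top (box frame 0, -45, 48 mm); axes as the box. The screw head's top stands 2 to 15 mm above this point, different each time and not measured: find it by touch.
- slot_floor (a point): Point on the open screw's axis in the box, nominal height of the slot's floor, 3.5 mm above the cover; true height up to 6.5 mm more or less. The slot has closed ends: 17 x 4.6 mm, 5 mm deep, along the box's x at joint value 0. Springy: about 4 N starts it inward, then 2.7 N per mm; it turns freely only once 3.8 mm in (about 14 N), bottoms at 4.4 mm (15.5 N): press 14 to 18 N.
- screw_turn (a joint): Angle of the open screw, rad, growing clockwise seen from above: 0 open (slot along the box's x), end stop at 2.0. The blade has some 0.15 rad of play in the slot. A weak spring (under 0.03 N m) turns the screw back to 0 unless locked: let up beyond about 1.35 it springs up about 4 mm and stays locked, settling at about 1.32, slot nearly along the box's y.
- glass_cutter: Bystander: green pencil-like glass cutter, 142 mm long, 14 mm thick, lying flat between box and stand; origin under its middle.
- foil_roll: Bystander: copper foil roll lying flat, 62 mm across, 8 mm high; origin at the centre of its underside.
- solder_spool: Bystander: upright spool of solder wire, 52 mm across, 46 mm high; origin at the centre of its underside.
- side_cutters: Bystander: blue-handled side cutters lying flat, 56 x 145 mm, 13 mm high; origin under the middle.
- marker: Bystander: red and white marker pen, 135 mm long, 17 mm thick, lying flat; origin under its middle.

How it is judged:
By the outcome, as a careful person would: the job done as asked, in the order asked, and still so for the second after the job is handed in, with the robot touching nothing.
It also fails if it takes over 54 s, if anything falls off the work surface, if the arm or the gripper's body presses on something with over 40 N, if the wrist force passes 120 N, or if a joint passes its speed limit or range.

ROBOT

A 7-joint arm with a two-finger parallel gripper is mounted at the origin on a cart in front of the work surface, level with it; the furniture and walls round the work are solid. World frame = base frame: x ahead of the robot, y to its left, z up, the work surface at z = 0. Lengths are in m, angles in rad, forces in N, time in s.
With the tool pointing down it reaches from about 0.425 to 0.925 m from the base axis. Payload 6.8 kg.
Tool frame: the origin (TCP) lies on the mounting face of the last link; the fingertips stand 173 mm ahead of it and the grasp point (between the pads) lies 155 mm ahead of it; z points along the fingers, y is the line along which they close (so a half turn about z gives the same grasp; the last joint's range is limited). The gripper opens to 85 mm and grips with 20 to 120 N. Pads are 22 mm wide; open, the fingers measure 114 mm over their backs; the gripper's body (76 mm by 85 mm) begins 54 mm behind the grasp point. The pads swing forward as they close: fully open they stand 13 mm farther back than shut.
Start: joints at [-1.255, 0.477, 0.022, 1.555, -0.011, 1.109, -0.083], TCP at [0.278, 0.615, 0.405] pointing down, gripper open.
Joint ranges: [-2.96, 2.96], [-0.34, 2.1], [-1.41, 1.46], [0.24, 2.44], [-1.37, 4.51], [0.17, 1.92], [-2.96, 2.96]. Speed limits (rad/s): [2.39, 2.39, 3.14, 3.14, 3.14, 3.14, 3.14].

INTERFACE

Orientations are given as a unit quaternion [w, x, y, z].
In Python, from station import bot gives the robot as it stands. The module is installed in compiled form; this text tells all that it offers.
- The arm moves only by the shell command python3 -m pendant 'ROWS' [FORCE]. ROWS is JSON, a list of rows, each a list of 5 numbers: the finger opening in m, from 0 to 0.0854, then the shift along the tool's x, y, z in m, then the turn about the tool's z in degrees. In form: [[jaw, x, y, z, yaw], ...]. A call has 1 to 12 rows; each row shifts and turns the commanded pose from where the row before left it, along the tool's axes as they then stand; what a row does not reach is not made up. A row lasts 1/12 s, in which the tool goes at most 41.7 mm and 7.16 degrees, less where a joint would pass 70% of its speed; a pose out of reach is approached as far as the arm can. A call with a gripper value outside its range is refused whole. The fingers move at their own pace and stop on an object; FORCE is the grip in N (left out, the last holds). Time passes only in rows, so rows that do not move let the fingers close. It gives the time, the measured TCP pose, the force, the opening and the grip force at its end, in the units of the state.
- bot.get_obs(): the state, without advancing time (a new reading comes with each control period).
- bot.read_camera(name): name is "side" or "top"; returns (picture, depth): 420x560x3 uint8, blue, green, red; 420x560 float32, m along the optical axis (not along the pixel's ray), 0 where there is no reading.
- bot.camera_model(name): a dict with "intrinsics" (3x3 intrinsics, pixels), "R" (3x3) and "t" (3): a world point X has camera coordinates R X + t. Camera axes: x right, y down, z forward; pixel columns grow to the right and rows downward; lengths in m; the calibration is good to about 2 mm. A picture is of the moment at which its call begins. camera_model takes no time and is no camera call.
- bot.hand_in(): hands the job in; it is judged then, once.
Trained networks look in the newest picture that a camera, given by its name, has taken for a name from the list of things; names that differ only in an ending like _2 or _b are one class to them, and where a whole thing is asked for, a point or a joint stands for the part that bears it (a point fixed in the world has none). Each returns a list of dicts, best first, with "score" (0 to 1); they miss things now and then, are a little off and sometimes report something else, mostly with a low value. They report only what shows in the picture. A call takes as long as a camera call.
- bot.boxes_of(name, camera): "at" ([column, row] in pixels, amid what is visible of it).
- bot.trace(name, camera): "mask" (420x560 bool, what is visible of it) and "at" ([column, row] in pixels, amid what is visible of it).
- bot.pinpoint(name, camera): "at" ([column, row] in pixels: a listed point, or the origin of a listed thing).
The state is a dict: "t": time; "q": joint angles; "joint_vel": joint speeds; "joint_torque": joint torques, N m; "eef_pos": TCP position; "tool_rot": TCP orientation; "contact_force": force on the tool from outside, world axes, zero at the start; "torque": the same for the moment, N m; "gripper_width": opening from 0.0 (shut) to 1.0 (fully open); "grasp_force": force on a finger pad.
Only numpy, scipy, OpenCV 4.12 (cv2) and the standard library are available. Lean on these libraries where they do the work, as an engineer would, in place of code of your own. Each camera call takes 0.05 s, during which the arm holds its last target. There are 200 camera calls.

## Working session

There is one attempt and no reset: what is moved stays moved. The work goes in short steps, Python scripts to look and compute and a shell command to move; the robot and the scene stay as the last step left them, time stands still between calls to the robot, and variables do not carry over. Pictures are saved under pics/ and viewed, at most 10 in all, crops included, and the job is handed in when it is done.

```bash
mkdir -p pics; cat > h.py <<'E'
import numpy as np, cv2
from station import bot
def ray(cam,px):
    m=bot.camera_model(cam);K=np.array(m["intrinsics"]);R=np.array(m["R"]);t=np.array(m["t"])
    d=R.T@np.linalg.solve(K,[px[0],px[1],1]);return -R.T@t,d
def atz(cam,px,z):
    o,d=ray(cam,px);return o+d*(z-o[2])/d[2]
def cloud(cam,depth,mask):
    v,u=np.nonzero(mask&(depth>0));o,d0=ray(cam,(0,0))
    m=bot.camera_model(cam);K=np.array(m["intrinsics"]);R=np.array(m["R"]);t=np.array(m["t"])
    p=np.linalg.inv(K)@np.stack([u,v,np.ones_like(u)])*depth[v,u]
    return (R.T@(p-t[:,None])).T
def proj(cam,X):
    m=bot.camera_model(cam);p=np.array(m["intrinsics"])@(np.array(m["R"])@np.array(X)+np.array(m["t"]));return p[:2]/p[2]
E
python3 - <<'E'
from h import *
np.set_printoptions(precision=4,suppress=True)
s=bot.get_obs();print(s["t"],s["eef_pos"],s["tool_rot"],s["contact_force"],s["gripper_width"])
ims=[]
for c in("top","side"):
    im,d=bot.read_camera(c);cv2.imwrite(f"pics/{c}0.png",im)
    print(c,"campos",ray(c,(280,210))[0])
    for n in("screwdriver","driver_stand","lamp_box"):
        r=bot.trace(n,c)
        if r:
            m=r[0]["mask"];P=cloud(c,d,m);print(n,r[0]["score"],r[0]["at"],m.sum(),np.median(P,0),np.percentile(P,2,0),np.percentile(P,98,0))
            z={"screwdriver":.136,"driver_stand":.056,"lamp_box":.048}[n]
            T=P[abs(P[:,2]-z)<.006]
            if len(T)>20: 
                q=cv2.minAreaRect((T[:,:2]*1000).astype(np.float32));print("  top rect",q,len(T))
    for n in("screw_place","slot_floor","screwdriver","driver_stand","lamp_box"):
        for r in bot.pinpoint(n,c)[:2]:
            print(n,r["score"],r["at"],atz(c,r["at"],{"screw_place":.048,"slot_floor":.0515,"screwdriver":.006}.get(n,0)))
E
```

```text
0.0 [0.2775 0.615  0.4037] [-0.0001  0.2103  0.9776 -0.0009] [ 0.7612 -0.1783 -0.1078] 0.9976359190445372
top campos [ 0.4422 -0.1365  0.9939]
screwdriver 0.54 [337.5, 244.2] 224 [ 0.522  -0.2707  0.1336] [ 0.5088 -0.2867  0.0696] [ 0.5378 -0.2622  0.1393]
  top rect ((524.6400756835938, -275.5303955078125), (28.99127960205078, 23.367618560791016), 15.068116188049316) 148
driver_stand 0.65 [331.7, 251.8] 851 [ 0.519  -0.2656  0.0552] [ 0.4831 -0.3166  0.0036] [ 0.5647 -0.2327  0.0685]
  top rect ((524.3676147460938, -275.68182373046875), (69.76049041748047, 70.58753967285156), 25.990156173706055) 711
lamp_box 0.71 [194.6, 255.4] 3350 [0.5107 0.0416 0.0476] [ 0.4415 -0.0345  0.0147] [0.582  0.1193 0.0564]
  top rect ((511.47613525390625, 43.27833557128906), (150.93789672851562, 110.00717163085938), 57.93321990966797) 2994
screw_place 0.6 [212.3, 266.5] [0.4847 0.0025 0.048 ]
slot_floor 0.97 [210.3, 267.8] [0.4817 0.0064 0.0515]
slot_floor 0.4 [408.9, 224.1] [ 0.5784 -0.4516  0.0515]
screwdriver 0.59 [332.4, 247.8] [ 0.5285 -0.2772  0.006 ]
driver_stand 0.89 [332.8, 250.8] [ 0.5218 -0.
[... 190 characters left out ...]
0.539  -0.2599  0.1393]
  top rect ((523.5346069335938, -270.7065124511719), (28.03215217590332, 19.665002822875977), 11.7670259475708) 85
lamp_box 0.65 [329.3, 289.9] 5581 [0.5164 0.0733 0.0487] [ 0.4399 -0.0253  0.0049] [0.5876 0.1304 0.0574]
  top rect ((510.67144775390625, 43.98029327392578), (153.1551513671875, 110.77876281738281), 57.91946029663086) 3757
screw_place 0.63 [344.3, 261.8] [ 0.4818 -0.0013  0.048 ]
slot_floor 0.9 [342.7, 264.9] [0.4868 0.0117 0.0515]
slot_floor 0.71 [231.0, 208.2] [ 0.7013 -0.184   0.0515]
driver_stand 0.95 [307.8, 209.4] [ 0.5275 -0.2635  0.    ]
driver_stand 0.18 [284.2, 172.8] [ 0.5807 -0.465   0.    ]
lamp_box 0.93 [328.0, 300.3] [0.5131 0.0455 0.    ]
```

```bash
python3 -c "
import cv2,numpy as np
a=cv2.imread('pics/top0.png');b=cv2.imread('pics/side0.png');cv2.imwrite('pics/both0.png',cv2.resize(np.vstack([a,b]),(400,600)))"
```

```text
(no output)
```

View pics/top0.png

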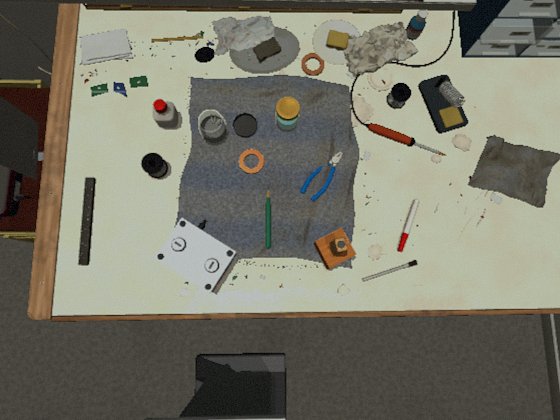

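View pics/side0.png

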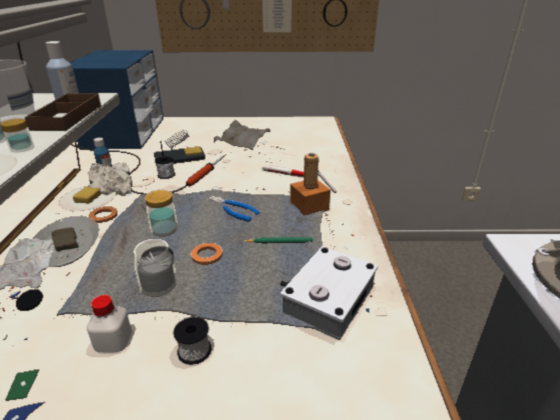

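The top view shows the box at (195,255), with the open screw at (212,266) and the gland toward (204,222). The stand and driver are at (335,248). The side view agrees: open screw at (343,263), driver at (311,170). From these, the open screw is at about (0.487, 0.005) with the slot yawed -32°. The driver is at (0.5245, -0.2755), yaw about 15°.

```bash
cat >> h.py <<'E'
from scipy.spatial.transform import Rotation as Ro
def st():
    s=bot.get_obs();w,x,y,z=s["tool_rot"];R=Ro.from_quat([x,y,z,w]).as_matrix()
    return s,np.array(s["eef_pos"]),R
def go(target,yaw=None):  # tool shift to world target of TCP; tool yaw (deg) to bring tool y to world angle yaw
    s,p,R=st();a=np.degrees(np.arctan2(R[1,1],R[0,1]))
    print("t",round(s["t"],2),"p",p.round(4),"ty",round(a,2),"tilt",R[:,2].round(4),"shift",(R.T@(np.array(target)-p)).round(4),"turn",None if yaw is None else round(-((yaw-a+180)%360-180),2),"F",np.round(s["contact_force"],1),"w",s["gripper_width"])
E
python3 -m pendant '[[0.085,-0.032,-0.0255,0,0],[0.085,-0.032,-0.0255,0,0],[0.085,-0.032,-0.0255,0,0],[0.085,-0.032,-0.0255,0,0],[0.085,-0.032,-0.0255,0,0],[0.085,-0.032,-0.0255,0,0],[0.085,-0.032,-0.0255,0,0],[0.085,-0.032,-0.0255,0,0],[0.085,-0.032,-0.0255,0,0],[0.085,-0.032,-0.0255,0,0],[0.085,-0.032,-0.0255,0,0],[0.085,-0.032,-0.0255,0,0]]'
python3 -c "
from h import *
go([.5245,-.2755,.35],105)"
```

```text
t: 1.9
eef_pos: [0.5023, 0.1765, 0.4051]
tool_rot: [0.0, 0.21, 0.978, 0.0]
contact_force: [1.0, 1.6, 0.3]
gripper_width: 0.998
grasp_force: 0.0
t 1.9 p [0.5023 0.1765 0.4051] ty 65.72 tilt [ 7.e-04  5.e-04 -1.e+00] shift [-0.2061 -0.4029  0.0549] turn -39.28 F [1.  1.6 0.3] w 0.9982483278995211
```

```bash
python3 -m pendant '[[0.085,-0.0172,-0.0336,0.0045,0],[0.085,-0.0172,-0.0336,0.0045,0],[0.085,-0.0172,-0.0336,0.0045,0],[0.085,-0.0172,-0.0336,0.0045,0],[0.085,-0.0172,-0.0336,0.0045,0],[0.085,-0.0172,-0.0336,0.0045,0],[0.085,-0.0172,-0.0336,0.0045,0],[0.085,-0.0172,-0.0336,0.0045,0],[0.085,-0.0172,-0.0336,0.0045,0],[0.085,-0.0172,-0.0336,0.0045,0],[0.085,-0.0172,-0.0336,0.0045,0],[0.085,-0.0172,-0.0336,0.0045,0]]'
python3 -m pendant '[[0.085,0,0,0,-6.5],[0.085,0,0,0,-6.5],[0.085,0,0,0,-6.5],[0.085,0,0,0,-6.5],[0.085,0,0,0,-6.5],[0.085,0,0,0,-6.5]]'
python3 -c "
from h import *
go([.5245,-.2755,.264],105)"
```

```text
t: 2.9
eef_pos: [0.524, -0.2757, 0.3507]
tool_rot: [0.0, 0.21, 0.978, 0.0]
contact_force: [2.0, 0.5, 0.3]
gripper_width: 0.995
grasp_force: 0.0
t: 3.4
eef_pos: [0.5241, -0.274, 0.3508]
tool_rot: [0.0, -0.131, 0.991, -0.0]
contact_force: [-0.1, 0.4, -0.4]
gripper_width: 0.999
grasp_force: 0.0
t 3.4 p [ 0.5241 -0.274   0.3508] ty 105.04 tilt [ 2.e-04 -0.e+00 -1.e+00] shift [ 0.0001 -0.0015  0.0868] turn 0.04 F [-0.1  0.4 -0.4] w 0.9993214749373529
```

```bash
python3 -m pendant '[[0.085,0,-0.0015,0.0290,0],[0.085,0,0,0.0290,0],[0.085,0,0,0.0290,0],[0.085,0,0,0,0],[0.015,0,0,0,0],[0.015,0,0,0,0],[0.015,0,0,0,0],[0.015,0,0,0,0],[0.015,0,0,0,0],[0.015,0,0,0,0],[0.015,0,0,0,0]]' 90
python3 -c "
from h import *
go([.5245,-.2755,.264],105)"
```

```text
t: 4.32
eef_pos: [0.525, -0.2756, 0.2652]
tool_rot: [0.001, -0.128, 0.992, -0.0]
contact_force: [-0.0, 0.9, 6.9]
gripper_width: 0.267
grasp_force: 88.3
t 4.32 p [ 0.525  -0.2756  0.2652] ty 104.72 tilt [ 2.3e-03 -7.0e-04 -1.0e+00] shift [0.0005 0.0003 0.0012] turn -0.28 F [-0.   0.9  6.9] w 0.26689872266687575
```

```bash
python3 -m pendant '[[0.015,0,0,-0.02,0],[0.015,0,0,-0.035,0],[0.015,0,0,-0.035,0],[0.015,0,0,-0.02,0]]' 
python3 -c "
from h import *
go([.487,0.0055,.365],57.9)"
```

```text
t: 4.65
eef_pos: [0.5249, -0.2759, 0.3775]
tool_rot: [0.002, -0.128, 0.992, -0.001]
contact_force: [0.4, -0.3, 0.1]
gripper_width: 0.272
grasp_force: 88.7
t 4.65 p [ 0.5249 -0.2759  0.3775] ty 104.7 tilt [ 0.0039 -0.0015 -1.    ] shift [-0.0347  0.2818  0.012 ] turn 46.8 F [ 0.4 -0.3  0.1] w 0.27199668148170864
```

```bash
python3 -m pendant '[[0.015,-0.0043,0.0352,0,0],[0.015,-0.0043,0.0352,0,0],[0.015,-0.0043,0.0352,0,0],[0.015,-0.0043,0.0352,0,0],[0.015,-0.0043,0.0352,0,0],[0.015,-0.0043,0.0352,0,0],[0.015,-0.0043,0.0352,0,0],[0.015,-0.0043,0.0352,0,0]]' 
python3 -m pendant '[[0.015,0,0,0.003,6.7],[0.015,0,0,0.003,6.7],[0.015,0,0,0.003,6.7],[0.015,0,0,0.003,6.7],[0.015,0,0,0,6.7],[0.015,0,0,0,6.7],[0.015,0,0,0,6.6],[0.015,0,0,0,0]]' 
python3 - <<'E'
from h import *
np.set_printoptions(precision=4,suppress=True)
go([.487,0.0055,.33],57.9)
s,p,R=st();tip=p+R[:,2]*.2592;print("tip est",tip)
for c in("side","top"):
    im,d=bot.read_camera(c);cv2.imwrite(f"pics/{c}1.png",im)
    r=bot.pinpoint("screwdriver",c)
    for a in r[:2]:print(c,a["score"],a["at"],atz(c,a["at"],tip[2]))
    print("proj est",proj(c,tip),"screw",proj(c,[.487,.0055,.055]))
    if c=="side":
        u,v=proj(c,tip).astype(int);cr=im[v-110:v+90,u-120:u+120];cv2.imwrite("pics/c1.png",cv2.resize(cr,(720,600),interpolation=cv2.INTER_CUBIC))
E
```

```text
t: 5.32
eef_pos: [0.4854, 0.0072, 0.374]
tool_rot: [0.0, -0.128, 0.992, 0.0]
contact_force: [-0.1, -0.6, -0.9]
gripper_width: 0.268
grasp_force: 88.8
t: 5.98
eef_pos: [0.486, 0.0057, 0.3618]
tool_rot: [0.0, 0.278, 0.961, 0.0]
contact_force: [0.1, 0.5, -0.9]
gripper_width: 0.272
grasp_force: 88.8
t 5.98 p [0.486  0.0057 0.3618] ty 57.69 tilt [ 0.0001  0.     -1.    ] shift [-0.0009  0.0003  0.0318] turn -0.21 F [ 0.1  0.5 -0.9] w 0.2718222926137154
tip est [0.486  0.0057 0.1026]
side 0.85 [345.5, 238.8] [0.4852 0.005  0.1026]
proj est [345.0798 239.0375] screw [342.2267 261.1007]
proj est [207.0201 264.7378] screw [210.5155 265.3259]
```

View pics/c1.png

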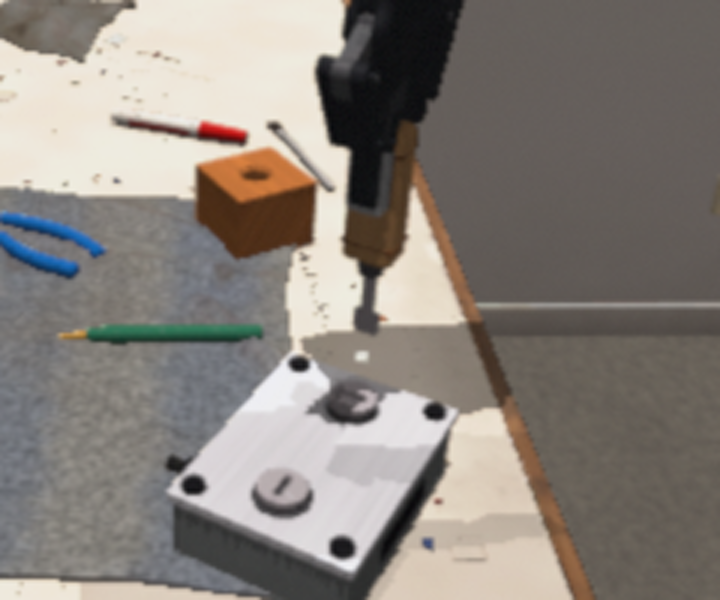

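The close-up shows the held driver's tip at crop (367,330), where the kinematics put it. The open screw's head is at crop (350,398), partly in shadow. The stand and the bystanders haven't moved.

```bash
python3 - <<'E'
from h import *
np.set_printoptions(precision=4,suppress=True)
for c in("side","top"):
    im,d=bot.read_camera(c)
    P=cloud(c,d,np.ones(d.shape,bool))
    m=(np.hypot(P[:,0]-.511,P[:,1]-.0435)<.12)&(abs(P[:,2]-.048)<.0025)
    q=cv2.minAreaRect((P[m][:,:2]*1000).astype(np.float32));print(c,q,"cover z",np.median(P[m][:,2]))
    for n,X in(("open",(.487,.0055)),("locked",(.535,.0815))):
        h=P[(np.hypot(P[:,0]-X[0],P[:,1]-X[1])<.022)&(P[:,2]>.051)&(P[:,2]<.068)]
        if len(h)>5:
            print(n,len(h),"z",np.percentile(h[:,2],[10,50,90]));t=h[h[:,2]>np.percentile(h[:,2],50)-.0015]
            print("  circle",cv2.minEnclosingCircle((t[:,:2]*1000).astype(np.float32)),"mean",t.mean(0))
im=cv2.imread("pics/side0.png")[235:305,300:384];a=cv2.resize(im,(720,600),interpolation=cv2.INTER_CUBIC)
b=cv2.resize(cv2.imread("pics/top0.png")[230:290,170:242],(720,600),interpolation=cv2.INTER_CUBIC)
cv2.imwrite("pics/c2.png",cv2.resize(np.hstack([a,b]),(800,334)))
E
```

```text
side ((510.5679016113281, 44.010475158691406), (153.7456817626953, 110.98584747314453), 57.550289154052734) cover z 0.04898053166938474
open 167 z [0.0539 0.0571 0.0583]
  circle ((487.58319091796875, 6.807938575744629), 15.013118743896484) mean [0.4869 0.0074 0.0574]
locked 217 z [0.0525 0.0565 0.0576]
  circle ((534.4955444335938, 82.29876708984375), 14.71574592590332) mean [0.5348 0.083  0.0569]
top ((501.5117492675781, 27.630706787109375), (112.97854614257812, 109.82815551757812), 57.737335205078125) cover z 0.04761761969450442
open 34 z [0.0533 0.0551 0.0569]
  circle ((494.21722412109375, -1.3248894214630127), 10.317819595336914) mean [ 0.4937 -0.0012  0.0556]
```

View pics/c2.png

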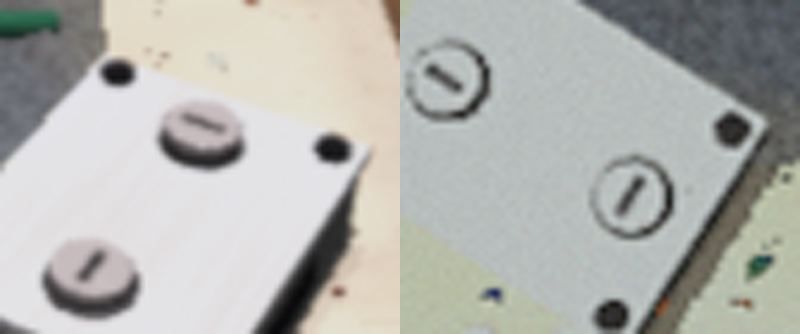

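The crops show the open screw's slot running along box x. It is at (203,122) in the left (side) crop and (630,195) in the right (top) crop. The head's top is at about z 0.056-0.057, so the slot's floor should be near 0.052. I'll approach and feel for it.

```bash
python3 -c "
from h import *
go([.4875,0.0062,.3212],57.8)"
python3 -m pendant '[[0.015,-0.001,0.001,0.016,0],[0.015,0,0,0.016,0],[0.015,0,0,0.007,0],[0.015,0,0,0,0]]'
python3 -c "
from h import *
go([.4875,0.0062,.3162],57.8)"
```

```text
t 6.28 p [0.4862 0.0057 0.3618] ty 58.01 tilt [ 1.e-04  1.e-04 -1.e+00] shift [-0.0009  0.0012  0.0406] turn 0.21 F [-0.7 -0.3 -1.2] w 0.2694660801314758
t: 6.62
eef_pos: [0.4869, 0.006, 0.3212]
tool_rot: [-0.002, 0.276, 0.961, -0.001]
contact_force: [-0.4, -0.4, -0.9]
gripper_width: 0.268
grasp_force: 88.8
t 6.62 p [0.4869 0.006  0.3212] ty 57.96 tilt [-3.4e-03 -6.0e-04 -1.0e+00] shift [-0.0004  0.0006  0.005 ] turn 0.16 F [-0.4 -0.4 -0.9] w 0.26827697104117176
```

```bash
for i in 1; do :; done
python3 -m pendant '[[0.015,0,0,0.0015,0],[0.015,0,0,0.0015,0],[0.015,0,0,0.001,0]]' | sed -n '2p;4p'
python3 -m pendant '[[0.015,0,0,0.001,0],[0.015,0,0,0,0]]' | sed -n '2p;4p'
python3 -m pendant '[[0.015,0,0,0.001,0],[0.015,0,0,0,0]]' | sed -n '2p;4p'
python3 -m pendant '[[0.015,0,0,0.001,0],[0.015,0,0,0,0]]' | sed -n '1,4p'
```

```text
eef_pos: [0.4879, 0.006, 0.3193]
contact_force: [-0.3, 0.4, 0.3]
eef_pos: [0.4877, 0.006, 0.3179]
contact_force: [-0.6, 0.3, -1.3]
eef_pos: [0.4876, 0.006, 0.3167]
contact_force: [-0.5, -1.0, -1.6]
t: 7.37
eef_pos: [0.4875, 0.006, 0.3156]
tool_rot: [-0.0, 0.276, 0.961, -0.0]
contact_force: [-0.2, 0.6, -1.5]
```

```bash

python3 -m pendant '[[0.015,0,0,0.001,0],[0.015,0,0,0,0]]' | sed -n '2p;4p'
python3 -m pendant '[[0.015,0,0,0.001,0],[0.015,0,0,0,0]]' | sed -n '2p;4p'
python3 -m pendant '[[0.015,0,0,0.001,0],[0.015,0,0,0,0]]' | sed -n '1,4p'
```

```text
eef_pos: [0.4875, 0.006, 0.3145]
contact_force: [0.5, -0.0, -0.8]
eef_pos: [0.4876, 0.006, 0.3136]
contact_force: [-0.2, -0.3, -0.8]
t: 7.87
eef_pos: [0.4877, 0.006, 0.3128]
tool_rot: [0.0, 0.276, 0.961, 0.0]
contact_force: [-0.1, 0.4, 1.4]
```

```bash

python3 -m pendant '[[0.015,0,0,0.001,0],[0.015,0,0,0,0]]' | sed -n '2p;4p'
python3 -m pendant '[[0.015,0,0,0.001,0],[0.015,0,0,0,0]]' | sed -n '1,4p'
```

```text
eef_pos: [0.4878, 0.0059, 0.3116]
contact_force: [1.3, -0.2, -2.8]
t: 8.2
eef_pos: [0.4879, 0.0059, 0.3107]
tool_rot: [0.0, 0.276, 0.961, 0.0]
contact_force: [1.4, -0.9, -0.6]
```

```bash

python3 -m pendant '[[0.015,0,0,0.001,0],[0.015,0,0,0,0]]' | sed -n '2p;4p'
python3 -m pendant '[[0.015,0,0,0.001,0],[0.015,0,0,0,0]]' | sed -n '2p;4p'
python3 -m pendant '[[0.015,0,0,0.001,0],[0.015,0,0,0,0]]' | sed -n '1,4p'
python3 -c "
from h import *
go([.4875,0.0062,.3162],57.8)"
```

```text
eef_pos: [0.4879, 0.0059, 0.31]
contact_force: [1.1, -1.1, 3.9]
eef_pos: [0.4879, 0.0059, 0.3091]
contact_force: [1.5, -1.3, 5.7]
t: 8.7
eef_pos: [0.488, 0.0058, 0.3083]
tool_rot: [0.001, 0.276, 0.961, 0.0]
contact_force: [0.5, -1.1, 8.5]
t 8.7 p [0.488  0.0058 0.3083] ty 57.91 tilt [ 1.3e-03  1.0e-04 -1.0e+00] shift [ 0.0006  0.     -0.0079] turn 0.11 F [ 0.5 -1.1  8.5] w 0.2704887763693477
```

Contact came at tip z of about 0.0513, 5 mm below the head's top, so the blade is in the slot. Next, press in.

```bash

python3 -m pendant '[[0.015,0,0,0.001,0],[0.015,0,0,0,0]]' | sed -n '2p;4p'
python3 -m pendant '[[0.015,0,0,0.001,0],[0.015,0,0,0,0]]' | sed -n '2p;4p'
python3 -m pendant '[[0.015,0,0,0.0005,0],[0.015,0,0,0,0],[0.015,0,0,0,0]]' | sed -n '1,4p'
python3 -c "
from h import *
go([.4875,0.0062,.3162],57.8);print(bot.get_obs()['torque'])"
```

```text
eef_pos: [0.4881, 0.0058, 0.3075]
contact_force: [0.0, -1.4, 9.4]
eef_pos: [0.4881, 0.0058, 0.3066]
contact_force: [-1.2, -1.6, 11.7]
t: 9.28
eef_pos: [0.4881, 0.0058, 0.3063]
tool_rot: [0.001, 0.276, 0.961, 0.0]
contact_force: [-0.1, -2.4, 12.0]
t 9.28 p [0.4881 0.0058 0.3063] ty 57.9 tilt [ 1.5e-03  3.0e-04 -1.0e+00] shift [ 0.0007  0.     -0.0099] turn 0.1 F [-0.1 -2.4 12. ] w 0.2681697017803528
[-0.54775461  0.31778799  0.00358483]
```

```bash

python3 -m pendant '[[0.015,0,0,0.001,0],[0.015,0,0,0,0]]' | sed -n '2p;4p'
python3 -m pendant '[[0.015,0,0,0.0005,0],[0.015,0,0,0,0],[0.015,0,0,0,0]]' | sed -n '1,4p'
python3 -c "
from h import *
go([.4875,0.0062,.3162],57.8);print(bot.get_obs()['torque'])"
```

```text
eef_pos: [0.4882, 0.0058, 0.3056]
contact_force: [-1.6, -1.8, 14.3]
t: 9.7
eef_pos: [0.4883, 0.0057, 0.3054]
tool_rot: [0.001, 0.277, 0.961, 0.0]
contact_force: [-2.7, -2.2, 18.7]
t 9.7 p [0.4883 0.0057 0.3054] ty 57.89 tilt [ 1.9e-03  5.0e-04 -1.0e+00] shift [ 0.0009  0.     -0.0108] turn 0.09 F [-2.7 -2.2 18.7] w 0.27085784290112425
[-0.60528623  0.79268774  0.02303824]
```

```bash

python3 -m pendant '[[0.015,0,0,0,5],[0.015,0,0,0,5],[0.015,0,0,0,5],[0.015,0,0,0,0]]' | sed -n '1,4p'
python3 -c "
from h import *
go([.4875,0.0062,.3162],57.8);print(bot.get_obs()['torque'])"
```

```text
t: 10.03
eef_pos: [0.4884, 0.0057, 0.3054]
tool_rot: [0.001, 0.402, 0.916, 0.001]
contact_force: [-2.2, -2.6, 18.6]
t 10.03 p [0.4884 0.0057 0.3054] ty 42.63 tilt [ 2.2e-03  5.0e-04 -1.0e+00] shift [ 0.0009 -0.0003 -0.0108] turn -15.17 F [-2.2 -2.6 18.6] w 0.27312290651551874
[-0.55103077  0.69577542  0.03975984]
```

```bash

python3 -m pendant '[[0.015,0,0,-0.0003,5],[0.015,0,0,0,5],[0.015,0,0,0,5],[0.015,0,0,0,0]]' | sed -n '1,4p'
python3 -m pendant '[[0.015,0,0,0,6],[0.015,0,0,0,6],[0.015,0,0,0,6]]' | sed -n '1,4p'
python3 -c "
from h import *
go([.4875,0.0062,.3162],57.8);print(bot.get_obs()['torque'])"
```

```text
t: 10.37
eef_pos: [0.4884, 0.0057, 0.3055]
tool_rot: [0.001, 0.518, 0.856, 0.001]
contact_force: [-1.9, -2.6, 16.2]
t: 10.62
eef_pos: [0.4885, 0.0056, 0.3055]
tool_rot: [0.001, 0.645, 0.764, 0.001]
contact_force: [-1.7, -2.9, 16.3]
t 10.62 p [0.4885 0.0056 0.3055] ty 9.59 tilt [ 2.7e-03  5.0e-04 -1.0e+00] shift [ 0.0008 -0.0008 -0.0107] turn -48.21 F [-1.7 -2.9 16.3] w 0.2743080477543524
[-0.72924779  0.25144027  0.00339324]
```

Force is steady at 16 N and the screw turns freely. I'll go on to about 97°.

```bash

python3 -m pendant '[[0.015,0,0,0,6],[0.015,0,0,0,6],[0.015,0,0,0,6],[0.015,0,0,0,6]]' | sed -n '1,4p'
python3 -m pendant '[[0.015,0,0,0,6],[0.015,0,0,0,6],[0.015,0,0,0,6],[0.015,0,0,0,6],[0.015,0,0,0,0]]' | sed -n '1,4p'
python3 -c "
from h import *
go([.4875,0.0062,.3162],57.8);print(bot.get_obs()['torque'])"
```

```text
t: 10.95
eef_pos: [0.4886, 0.0054, 0.3055]
tool_rot: [0.001, 0.79, 0.613, 0.001]
contact_force: [-0.6, -3.1, 16.0]
t: 11.37
eef_pos: [0.4887, 0.0052, 0.3055]
tool_rot: [0.001, 0.9, 0.435, 0.001]
contact_force: [-1.7, -3.0, 16.2]
t 11.37 p [0.4887 0.0052 0.3055] ty -38.44 tilt [ 3.2e-03 -3.0e-04 -1.0e+00] shift [ 0.     -0.0015 -0.0107] turn -96.24 F [-1.7 -3.  16.2] w 0.2695090940448897
[-1.06846166  0.14865024  0.01225753]
```

```bash

python3 -m pendant '[[0.015,0,0,-0.0015,0],[0.015,0,0,-0.0015,0],[0.015,0,0,-0.0015,0],[0.015,0,0,-0.001,0],[0.015,0,0,0,-6],[0.015,0,0,0,-6],[0.015,0,0,0,0]]' | sed -n '1,4p'
python3 -c "
from h import *
go([.4875,0.0062,.3162],57.8);print(bot.get_obs()['torque'])"
```

```text
t: 11.95
eef_pos: [0.488, 0.0056, 0.3098]
tool_rot: [0.0, 0.848, 0.531, 0.001]
contact_force: [1.7, -3.1, 5.5]
t 11.95 p [0.488  0.0056 0.3098] ty -25.89 tilt [ 1.5e-03 -1.0e-04 -1.0e+00] shift [ 0.0003 -0.0006 -0.0064] turn -83.69 F [ 1.7 -3.1  5.5] w 0.2751983326320117
[-0.80827131 -0.60248693 -0.03216699]
```

```bash

python3 -m pendant '[[0.015,0,0,-0.0015,0],[0.015,0,0,-0.0015,0],[0.015,0,0,-0.002,0],[0.015,0,0,-0.005,0],[0.015,0,0,-0.015,0],[0.015,0,0,-0.025,0],[0.015,0,0,-0.015,0],[0.015,0,0,0,0]]' | sed -n '1,4p'
python3 - <<'E'
from h import *
np.set_printoptions(precision=4,suppress=True)
go([.5245,-.2755,.366],105)
im,d=bot.read_camera("side");cv2.imwrite("pics/side2.png",im);im0=cv2.imread("pics/side0.png")
s,p,R=st();print("tip",p+R[:,2]*.2592,proj("side",p+R[:,2]*.2592),[(a["at"],a["score"]) for a in bot.pinpoint("screwdriver","side")[:2]])
cv2.imwrite("pics/c3.png",cv2.resize(im[190:305,290:400],(570,596),interpolation=cv2.INTER_CUBIC))
P=cloud("side",d,np.ones(d.shape,bool));h=P[(np.hypot(P[:,0]-.4875,P[:,1]-.0062)<.014)&(P[:,2]>.046)&(P[:,2]<.068)];print("head z",np.percentile(h[:,2],[10,50,90]))
E
```

```text
t: 12.62
eef_pos: [0.4878, 0.0064, 0.377]
tool_rot: [-0.0, 0.849, 0.529, 0.001]
contact_force: [0.4, -0.0, -0.1]
t 12.62 p [0.4878 0.0064 0.377 ] ty -26.11 tilt [ 0.0019  0.0022 -1.    ] shift [-0.237   0.157   0.0104] turn -131.11 F [ 0.4 -0.  -0.1] w 0.2702049695850703
tip [0.4874 0.007  0.1162] [345.0508 232.8616] [([348.5, 232.8], 0.59)]
head z [0.0505 0.0567 0.0581]
```

View pics/c3.png

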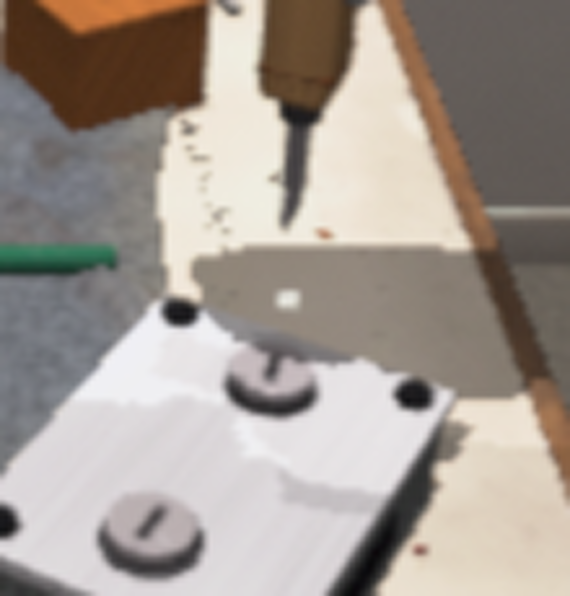

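The picture shows the open screw's slot at crop (272,370), now parallel to the locked one at (152,520). The head is back up (z 0.057), so it is locked. I'll return the driver to the stand.

```bash

python3 -m pendant '[[0.015,-0.0296,0.0196,0,0],[0.015,-0.0296,0.0196,0,0],[0.015,-0.0296,0.0196,0,0],[0.015,-0.0296,0.0196,0,0],[0.015,-0.0296,0.0196,0,0],[0.015,-0.0296,0.0196,0,0],[0.015,-0.0296,0.0196,0,0],[0.015,-0.0296,0.0196,0,0],[0.015,0,0,0,0],[0.015,0,0,0,0]]' | sed -n '1,4p'
python3 - <<'E'
from h import *
np.set_printoptions(precision=4,suppress=True)
go([.5245,-.2756,.330],None)
s,p,R=st();tip=p+R[:,2]*.2592;print(tip,proj("side",tip),proj("top",tip))
im,d=bot.read_camera("side");r=bot.pinpoint("screwdriver","side")
print([(a["at"],a["score"],atz("side",a["at"],tip[2])) for a in r[:2]])
print([(a["at"],a["score"],atz("side",a["at"],0)) for a in bot.pinpoint("driver_stand","side")[:1]])
cv2.imwrite("pics/c4.png",cv2.resize(im[120:230,250:370],(654,600),interpolation=cv2.INTER_CUBIC))
E
```

```text
t: 13.55
eef_pos: [0.523, -0.2776, 0.3728]
tool_rot: [-0.001, 0.85, 0.527, -0.001]
contact_force: [0.6, -0.0, -2.0]
t 13.55 p [ 0.523  -0.2776  0.3728] ty -26.37 tilt [-0.0036  0.0002 -1.    ] shift [0.0025 0.0006 0.0428] turn None F [ 0.6 -0.  -2. ] w 0.2678290568583706
[ 0.5221 -0.2775  0.1136] [311.5739 163.6528] [339.6272 246.3507]
[([310.3, 165.7], 0.57, array([ 0.5258, -0.2665,  0.1136]))]
[]
```

View pics/c4.png

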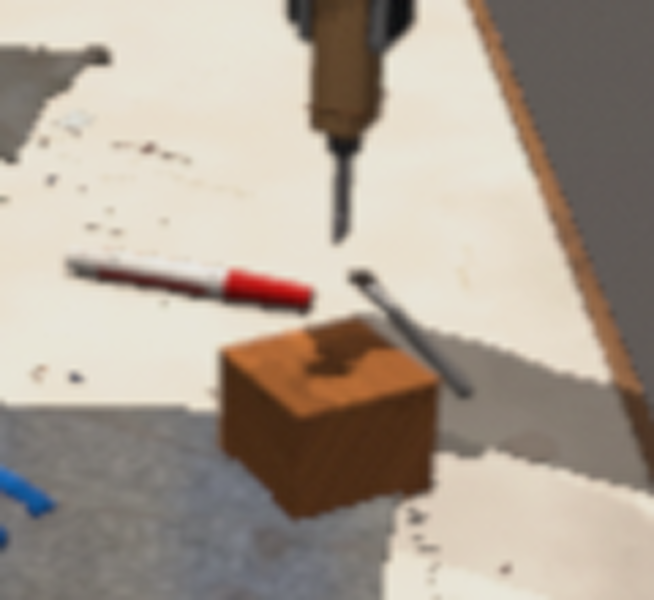

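The tip shows at crop (338,242), as predicted, above the hole at (332,362). Correct by about 2 mm and lower.

```bash

python3 -m pendant '[[0.015,0.0015,0.0005,0.016,0],[0.015,0.001,0,0.016,0],[0.015,0,0,0.01,0],[0.015,0,0,0.005,0],[0.015,0,0,0,0],[0.015,0,0,0,0]]' | sed -n '1,4p'
python3 -c "
from h import *
go([.5247,-.2756,.2655])"
```

```text
t: 14.2
eef_pos: [0.526, -0.2732, 0.3277]
tool_rot: [-0.0, 0.848, 0.53, -0.0]
contact_force: [0.4, 0.5, -1.2]
t 14.2 p [ 0.526  -0.2732  0.3277] ty -26.05 tilt [-1.e-04  1.e-04 -1.e+00] shift [-0.0027 -0.0001  0.0622] turn None F [ 0.4  0.5 -1.2] w 0.27186900088758664
```

```bash

python3 -m pendant '[[0.015,-0.0025,0,0.003,0],[0.015,0,0,0,0],[0.015,0,0,0,0]]' | sed -n '1,4p'
python3 -c "
from h import *
go([.5247,-.2756,.2655])"
```

```text
t: 14.45
eef_pos: [0.5246, -0.2762, 0.3249]
tool_rot: [0.0, 0.849, 0.529, 0.0]
contact_force: [-0.7, -1.1, -1.2]
t 14.45 p [ 0.5246 -0.2762  0.3249] ty -26.12 tilt [ 6.e-04 -2.e-04 -1.e+00] shift [ 0.0006 -0.0003  0.0594] turn None F [-0.7 -1.1 -1.2] w 0.2718758467836656
```

```bash

python3 -m pendant '[[0.015,0,0,0.006,0],[0.015,0,0,0.006,0],[0.015,0,0,0.006,0],[0.015,0,0,0,0]]' | sed -n '1,4p'
python3 -m pendant '[[0.015,0,0,0.008,0],[0.015,0,0,0.008,0],[0.015,0,0,0.008,0],[0.015,0,0,0.006,0],[0.015,0,0,0.004,0],[0.015,0,0,0,0],[0.015,0,0,0,0]]' | sed -n '1,4p'
python3 -c "
from h import *
go([.5247,-.2756,.2655])"
```

```text
t: 14.78
eef_pos: [0.5243, -0.2754, 0.3048]
tool_rot: [-0.001, 0.848, 0.529, -0.001]
contact_force: [-0.8, 0.3, -1.0]
t: 15.37
eef_pos: [0.5247, -0.2759, 0.2722]
tool_rot: [-0.0, 0.848, 0.529, -0.0]
contact_force: [0.2, 0.2, -1.1]
t 15.37 p [ 0.5247 -0.2759  0.2722] ty -26.09 tilt [-5.e-04  1.e-04 -1.e+00] shift [ 0.0003 -0.0001  0.0067] turn None F [ 0.2  0.2 -1.1] w 0.26779812897690397
```

```bash

python3 -m pendant '[[0.015,0,0,0.002,0],[0.015,0,0,0.002,0],[0.015,0,0,0.001,0],[0.015,0,0,0,0],[0.015,0,0,0,0]]' | sed -n '1,4p'
python3 -m pendant '[[0.015,0,0,0.0005,0],[0.015,0,0,0,0],[0.015,0,0,0,0]]' | sed -n '1,4p'
python3 -m pendant '[[0.015,0,0,0.0005,0],[0.015,0,0,0,0],[0.015,0,0,0,0]]' | sed -n '1,4p'
```

```text
t: 15.78
eef_pos: [0.5248, -0.2758, 0.2676]
tool_rot: [0.0, 0.848, 0.529, 0.0]
contact_force: [0.6, -0.6, -1.0]
t: 16.03
eef_pos: [0.5248, -0.2758, 0.267]
tool_rot: [0.0, 0.848, 0.529, 0.0]
contact_force: [0.0, 0.3, -0.4]
t: 16.28
eef_pos: [0.5247, -0.2758, 0.2665]
tool_rot: [-0.0, 0.848, 0.529, 0.0]
contact_force: [-0.6, 0.6, -1.5]
```

```bash

python3 -m pendant '[[0.015,0,0,0.0007,0],[0.015,0,0,0,0],[0.015,0,0,0,0]]' | sed -n '1,4p'
python3 -m pendant '[[0.015,0,0,0.0007,0],[0.015,0,0,0,0],[0.015,0,0,0,0]]' | sed -n '1,4p'
```

```text
t: 16.53
eef_pos: [0.5247, -0.2758, 0.2657]
tool_rot: [-0.0, 0.848, 0.529, -0.0]
contact_force: [-0.7, -0.5, -1.1]
t: 16.78
eef_pos: [0.5248, -0.2759, 0.2653]
tool_rot: [0.0, 0.848, 0.529, 0.0]
contact_force: [-1.0, 0.1, 1.7]
```

Contact at the original height, so release and retreat straight up.

```bash

python3 -m pendant '[[0.035,0,0,0,0],[0.045,0,0,0,0],[0.06,0,0,0,0],[0.085,0,0,0,0],[0.085,0,0,0,0],[0.085,0,0,0,0],[0.085,0,0,0,0]]' | sed -n '1,6p'
python3 -m pendant '[[0.085,0,0,-0.01,0],[0.085,0,0,-0.03,0],[0.085,0,0,-0.04,0],[0.085,0,0,-0.04,0],[0.085,0,0,-0.03,0],[0.085,0,0,0,0],[0.085,0,0,0,0]]' | sed -n '1,4p'
python3 - <<'E'
from h import *
im,d=bot.read_camera("side");print(proj("side",[.5245,-.2756,.136]))
cv2.imwrite("pics/c5.png",cv2.resize(im[120:330,240:400],(457,600),interpolation=cv2.INTER_CUBIC))
E
```

```text
t: 17.37
eef_pos: [0.5247, -0.2759, 0.2651]
tool_rot: [0.0, 0.848, 0.529, -0.0]
contact_force: [-0.4, -0.3, -0.5]
gripper_width: 0.996
grasp_force: 0.0
t: 17.95
eef_pos: [0.5249, -0.2764, 0.4178]
tool_rot: [0.002, 0.848, 0.529, 0.002]
contact_force: [-0.1, -0.3, -0.4]
[310.98829831 154.88809154]
```

View pics/c5.png

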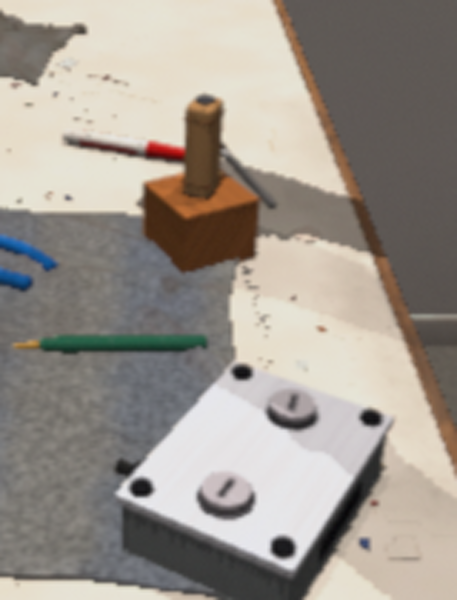

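The driver stands upright in its stand at crop (203,145). Both screws, at (292,405) and (226,492), have parallel slots, and the hand is clear.

```bash
python3 -c "
from station import bot
print(bot.hand_in())"
```

```text
the job is handed in; nothing more can be done
None
```

The open screw is pressed, turned a quarter turn clockwise and locked; the screwdriver is back upright in its stand, released, and the job was handed in at about 18 s, with the last picture confirming both.

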